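# Press the round flask into the paint mixer's sprung ring and keep it down

## Task

Someone has parked the wide glass jar on the sprung ring of the bench mixer: lift it off, set it upright in the steel tray and let go of it. Then take the round-bottomed flask from its cork ring, seat it upright in the mixer's ring, press it down until the ring is at or close to its lower stop, without ramming the glass, and finish while still holding the flask pressed down. Do not drop the glass, and leave the other things on the bench where they are.

Things in the scene. Friction and masses are not known exactly. Their poses are not given: they have to be found in the camera images.
- mixer: grey bench mixer, fixed: housing 150 x 120 mm, 54 mm high; on its top, in the middle, an aluminium sprung ring on a coil spring. Origin: centre of the underside, z up; the ring's axis is the vertical through it
- cup_rim (a point): centre of the sprung ring's upper rim, moves with it; 100 mm above the bench when up. The ring is a short funnel open below: 64 mm wide inside at the rim, narrowing downward over 12 mm to about 32 mm; outside 69 mm
- cup (a joint): how far the sprung ring is pushed down, m: 0 up (rest), 0.016 at the lower stop. About 5 N starts it moving, about 13 N holds it at the stop (500 N/m); the jar's or flask's own weight does not move it noticeably. Springs back when let go
- jar: wide glass jar with a metal lid, standing on the sprung ring at the start: body 72 mm across and 54 mm high, shoulder up to 62 mm, then the straight lid, 54 mm across, from 62 to 90 mm; about 0.28 kg. Origin: centre of the underside, z up. Grip it by the lid
- flask: round-bottomed glass flask, standing in the cork ring at the start: ball 72 mm across, straight neck 25 mm across from 71 to 115 mm above the lowest point, lip 31 mm across up to 120 mm, cork stopper 22 mm across up to 130 mm; about 0.22 kg. Origin: lowest point of the ball, z up the neck. Seated in the sprung ring its origin is about 15 mm below the rim centre
- cork_ring: cork ring fixed on the bench, 88 mm across, hole 48 mm, 25 mm high; origin: centre of the underside. The flask's lowest point is about 16 mm above the bench in it
- tray: shallow open steel tray fixed on the bench, 160 mm (its x) by 150 mm (its y), rim 16 mm high, walls and floor 4 mm thick; origin: centre of the underside, on the bench
- tape: bystander, leave alone: roll of paper tape lying flat, 90 mm across, 24 mm high; origin at its underside
- brush: bystander, leave alone: flat paint brush lying down, handle along its -x axis; origin at its underside
- can: bystander, leave alone: closed metal can, 64 mm across, 90 mm high; origin at its underside
- mug: bystander, leave alone: white mug, 76 mm across, 85 mm high; origin at its underside
- small_jar: bystander, leave alone: small glass jar with metal lid, 48 mm across, 55 mm high; origin at its underside
- bottle: bystander, leave alone: white plastic bottle, 56 mm across, 130 mm high; origin at its underside
- offcut: bystander, leave alone: L-shaped piece of wooden batten, 110 x 80 mm, 22 mm thick, lying flat; origin at its underside
Not all that is in view belongs to the job. Leave any green look-alike of the flask alone.

How it is judged:
By the outcome, as a careful person would: the job done as asked, in the order asked, and still so for the second after the job is handed in, while the arm keeps its last pose, push and grip.
It also fails if it takes over 64 s, if anything falls off the work surface, if the arm or the gripper's body presses on something with over 40 N, if the wrist force passes 120 N, or if a joint passes its speed limit or range.

## Robot

A 6-joint arm with a two-finger parallel gripper is mounted at the origin on the work surface. World frame = base frame: x ahead of the robot, y to its left, z up, the work surface at z = 0. Lengths are in mm, angles in degrees, forces in N, time in s.
With the tool pointing down it reaches from about 300 to 850 mm from the base axis. Payload 4.2 kg.
Tool frame: the origin (TCP) lies between the finger pads; the fingertips stand 14 mm ahead of it and the grasp point (between the pads) lies 5 mm behind it (env.finger_overhang is the distance from the TCP to the fingertips, in mm); z points along the fingers, y is the line along which they close (so a half turn about z gives the same grasp; the last joint's range is limited). The gripper opens to 91 mm and grips with 3 to 60 N. Pads are 32 mm wide; open, the fingers measure 118 mm over their backs; the gripper's body (76 mm by 178 mm) begins 60 mm behind the grasp point.
Start: joints at [73.74, 18.312, 89.639, -0, 72.044, -1.146], TCP at [149.933, 555.123, 227.976] pointing down, gripper open.
Joint ranges: [-177.97, 177.97], [-48.28, 115.42], [12.27, 149.76], [-77.06, 257.06], [2.81, 150.46], [-146.56, 146.56]. Speed limits (degrees/s): [147.25, 147.25, 180, 180, 180, 180].

## Interface

Orientations are given as [roll, pitch, yaw] about the fixed x, y, z axes, in that order (R = Rz(yaw) Ry(pitch) Rx(roll)).
In Python, from workcell import status, cams, env, finder gives the robot as it stands.
- The arm moves only by the tool apply_moves, never from a script. Its argument "increments" is a list of rows, each a list of 7 numbers: the opening, from -1 (shut) to 1 (fully open), then the shift along the world's x, y, z in m, then the turn, a rotation vector about the world's x, y, z in degrees. In form: [[gripper, x, y, z, ax, ay, az], ...]. A call has 1 to 5 rows; each row shifts and turns the commanded pose from where the row before left it; what a row does not reach is not made up. A row lasts 1/12 s, in which the tool goes at most 41.7 mm and 7.16 degrees, less where a joint would pass 70% of its speed; a pose out of reach is approached as far as the arm can. A call with a gripper value outside its range is refused whole. The fingers move at their own pace and stop on an object; "newtons" is the grip in N (left out, the last holds). Time passes only in rows, so rows that do not move let the fingers close. It gives the time, the measured TCP pose, the force, the opening and the grip force at its end, in the units of the state.
- status.state(): the state, without advancing time (a new reading comes with each control period).
- cams.grab_frame(name): name is "scene" or "top" or "wrist"; returns a dict with "color" (400x640x3 uint8, red, green, blue), "intrinsics" (3x3 intrinsics, pixels), "R" (3x3) and "t" (3): a world point X has camera coordinates R X + t. Camera axes: x right, y down, z forward; pixel columns grow to the right and rows downward; lengths in mm; the calibration is good to about 2 mm. A picture is of the moment at which its call begins. There is no depth.
- env.job_done(): hands the job in; it is judged then, once.
Trained networks look in the newest picture that a camera, given by its name, has taken for a name from the list of things; names that differ only in an ending like _2 or _b are one class to them, and where a whole thing is asked for, a point or a joint stands for the part that bears it (a point fixed in the world has none). Each returns a list of dicts, best first, with "score" (0 to 1); they miss things now and then, are a little off and sometimes report something else, mostly with a low value. They report only what shows in the picture. A call takes as long as a camera call. They do not tell look-alikes from the thing itself.
- finder.boxes_of(query, camera): "rect" ([left, top, width, height] in pixels, round what is visible of it).
- finder.trace(query, camera): "pixels" (400x640 bool, what is visible of it) and "rect" ([left, top, width, height] in pixels, round what is visible of it).
The state is a dict: "time_s": time; "qpos": joint angles; "qvel": joint speeds; "effort": joint torques, N m; "ee_pos": TCP position; "ee_rot": TCP orientation; "force": force on the tool from outside, world axes, zero at the start; "torque": the same for the moment, N m; "gripper_width": finger opening in mm; "gripper_force": force on a finger pad.
Only numpy, scipy, OpenCV 4.12 (cv2) and the standard library are available. Lean on these libraries where they do the work, as an engineer would, in place of code of your own. Each camera call takes 0.05 s, during which the arm holds its last target. There are 200 camera calls.

## Working session

There is one attempt and no reset: what is moved stays moved. The work goes in short steps, Python scripts to look and compute and a tool call to move; the robot and the scene stay as the last step left them, time stands still between calls to the robot, and variables do not carry over. Pictures are saved under pics/ and viewed, at most 10 in all, crops included, and the job is handed in when it is done.

Besides the shell and the picture viewer there is one more tool, called after ">>>" by a JSON object that holds its "method" and its "body". apply_moves: Moves the arm, as the interface text tells. Its arguments: {"type":"object","properties":{"increments":{"type":"array","items":{"type":"array","items":{"type":"number"}}},"newtons":{"type":"number"}},"required":["increments"]}

```bash
mkdir -p pics; cat > h.py <<'E'
import numpy as np, cv2
from workcell import status, cams, env, finder
def grab(n, save=None):
    f=cams.grab_frame(n)
    if save: cv2.imwrite('pics/'+save, f['color'][:,:,::-1])
    return f
def proj(f,X):
    c=np.asarray(f['R'])@np.asarray(X,float)+np.asarray(f['t']).ravel(); p=np.asarray(f['intrinsics'])@c; return p[:2]/p[2]
def ray(f,uv):
    R=np.asarray(f['R']);d=R.T@np.linalg.inv(f['intrinsics'])@np.array([*uv,1.]); return -R.T@np.asarray(f['t']).ravel(), d/np.linalg.norm(d)
def atz(f,uv,z):
    o,d=ray(f,uv); return o+d*(z-o[2])/d[2]
def tri(rs):
    A=sum(np.eye(3)-np.outer(d,d) for o,d in rs); b=sum((np.eye(3)-np.outer(d,d))@o for o,d in rs); return np.linalg.solve(A,b)
E
python3 - <<'E'
from h import *
F={n:grab(n,n+'0.png') for n in('scene','top')}
a=[cv2.imread(f'pics/{n}0.png') for n in('scene','top')]
for n in F:
    f=F[n]; print(n,'cam pos',(-np.asarray(f['R']).T@np.asarray(f['t']).ravel()).round())
    for q in('mixer','cup_rim','jar','flask','cork_ring','tray','tape','brush','can','mug','small_jar','bottle','offcut'):
        print(q,[(round(b['score'],2),np.round(b['rect']).astype(int).tolist()) for b in finder.boxes_of(q,n)][:3])
print(status.state())
E
```

```text
scene cam pos [ 983. -492. 1169.]
mixer [(0.72, [292, 211, 54, 51]), (0.45, [345, 138, 62, 54]), (0.33, [280, 154, 27, 25])]
cup_rim []
jar [(0.73, [304, 196, 24, 34])]
flask [(0.98, [230, 261, 27, 35]), (0.69, [183, 254, 25, 26])]
cork_ring [(0.88, [227, 268, 37, 34])]
tray [(0.74, [343, 134, 66, 58]), (0.61, [265, 191, 14, 21])]
tape [(0.7, [288, 212, 59, 53])]
brush [(0.84, [221, 196, 19, 59])]
can [(0.75, [388, 217, 28, 31]), (0.73, [334, 282, 29, 42])]
mug [(0.97, [333, 283, 29, 42])]
small_jar []
bottle [(0.72, [412, 121, 24, 39])]
offcut [(0.82, [275, 345, 56, 40]), (0.26, [228, 272, 32, 31])]
top cam pos [ 489.   55. 1062.]
mixer [(0.7, [315, 165, 69, 67]), (0.5, [431, 210, 32, 28]), (0.37, [197, 174, 68, 67])]
cup_rim []
jar [(0.97, [335, 178, 37, 33])]
flask [(0.88, [447, 262, 34, 26]), (0.73, [429, 208, 32, 25])]
cork_ring [(0.67, [418, 209, 22, 28])]
tray [(0.92, [199, 173, 67, 68])]
tape [(0.76, [274, 263, 36, 38])]
brush []
can []
mug [(0.79, [373, 107, 44, 35])]
small_jar [(0.74, [198, 172, 68, 70]), (0.68, [338, 255, 19, 20])]
bottle [(0.56, [157, 156, 30, 23])]
offcut [(0.94, [440, 115, 37, 44])]
{'time_s': 1.4, 'qpos': array([ 7.37391936e+01,  1.83108279e+01,  8.96390400e+01, -6.18142185e-04,
        7.20444609e+01, -1.14571244e+00]), 'qvel': array([-0.02709403, -0.00839948,  0.11555949, -0.01842986, -0.14766863,
       -0.01405277]), 'effort': array([-1.02870065e-04, -4.12347865e+01, -2.32228607e+01,  7.27709359e-02,
        3.77551722e-02, -7.84108863e-06]), 'ee_pos': array([149.93978468, 555.11733784, 227.98641175]), 'ee_rot': array([1.79994342e+02, 7.01335068e-04, 1.64885097e+02]), 'force': array([ 0.536406  ,  0.58479579, -0.31665335]), 'torque': array([ 0.05470219,  0.02619428, -0.00276191]), 'gripper_force': 0.0, 'gripper_width': 90.94482277216672}
```

View pics/scene0.png

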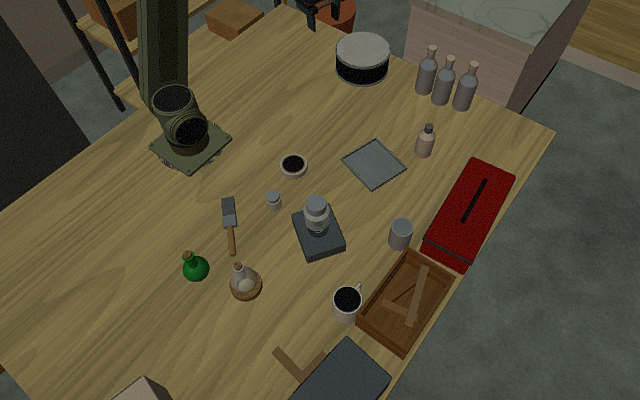

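View pics/top0.png

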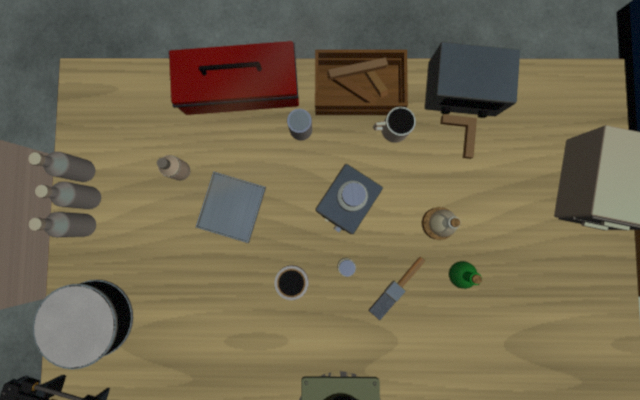

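The scene view shows the jar on the mixer at (316,212), the clear flask at (243,282), the green decoy at (196,267) and the tray at (374,163). The top view shows the jar at (352,193), the flask at (442,223), the green decoy at (464,275) and the tray at (231,207).

```bash
cat > fit.py <<'E'
from h import *
from scipy.optimize import least_squares
JAR=[(36,0),(36,54),(27,62),(27,90)]
a=np.arange(0,360,30)*np.pi/180
BALL=[(np.sqrt(max(36**2-(z-36)**2,0)),z) for z in range(0,73,6)]
FL=BALL+[(12.5,100),(15.5,115),(15.5,120),(11,130)]
def pts(prof): return np.array([[r*np.cos(t),r*np.sin(t),z] for r,z in prof for t in a])
def rect(f,P):
    q=np.array([proj(f,p) for p in P]); return np.r_[q.min(0),q.max(0)]
def fit(prof,obs,x0):
    P=pts(prof)
    fun=lambda x: np.concatenate([rect(f,P+x)-np.array([b[0],b[1],b[0]+b[2],b[1]+b[3]]) for f,b in obs])
    r=least_squares(fun,x0,loss='soft_l1'); return r.x,r.fun
E
python3 - <<'E'
from fit import *
F={n:grab(n) for n in('scene','top')}
def best(q,n,near):
    L=[m for m in finder.trace(q,n) if abs(m['rect'][0]+m['rect'][2]/2-near[0])<22 and abs(m['rect'][1]+m['rect'][3]/2-near[1])<22]
    return L[0] if L else None
for q,prof,pix,x0 in(('jar',JAR,{'scene':(316,213),'top':(353,194)},(500,0,100)),('flask',FL,{'scene':(243,278),'top':(445,223)},(450,-250,16))):
    obs=[]
    for n in F:
        m=best(q,n,pix[n])
        if m: obs.append((F[n],m['rect'])); print(q,n,m['score'],np.round(m['rect']))
    x,r=fit(prof,obs,x0); print(q,x.round(1),r.round(1))
for q,pix,z in(('tray',{'scene':(374,163),'top':(231,207)},16),('mixer',{'scene':(318,235),'top':(350,198)},54)):
    for n in F:
        m=best(q,n,pix[n])
        if m is None: print(q,n,'none'); continue
        c=cv2.minAreaRect(np.argwhere(m['pixels'])[:,::-1].astype(np.float32)); 
        print(q,n,c,[atz(F[n],p,z)[:2].round().tolist() for p in cv2.boxPoints(c)], atz(F[n],c[0],z).round())
E
```

```text
jar scene 0.97 [303. 192.  26.  37.]
jar top 0.74 [338. 175.  32.  38.]
jar [572.9 -25.7 115.8] [-0.4 -0.6  0.6  0.5 -0.   3.3  0.1 -2.1]
flask scene 0.85 [230. 261.  27.  35.]
flask [ 535.9 -278.8   70.1] [-0.5  0.4  0.5 -0.4]
tray scene ((373.7500305175781, 163.75001525878906), (53.03300476074219, 42.42640686035156), 45.0) [[459.0, 239.0], [463.0, 405.0], [651.0, 345.0], [639.0, 191.0]] [556. 293.  16.]
tray top ((230.2207489013672, 206.34437561035156), (56.08531188964844, 59.41157150268555), 17.2414608001709) [[496.0, 393.0], [651.0, 350.0], [607.0, 203.0], [453.0, 248.0]] [551. 298.  16.]
mixer scene ((318.084716796875, 232.29884338378906), (54.19355010986328, 43.28623962402344), 67.83365631103516) [[476.0, -41.0], [535.0, 75.0], [682.0, -23.0], [624.0, -129.0]] [581. -32.  54.]
mixer top none
```

>>> {"method": "apply_moves", "body": {"increments": [[1,0.023,-0.032,0.007,0,0,0],[1,0.023,-0.032,0.007,0,0,0],[1,0.023,-0.032,0.007,0,0,0],[1,0.023,-0.032,0.007,0,0,0],[1,0.023,-0.032,0.007,0,0,0]]}}

```text
time_s: 2.32
ee_pos: [265.6, 393.6, 263.4]
ee_rot: [180.0, 0.0, 164.9]
force: [0.6, -0.2, 0.7]
gripper_width: 91.4
gripper_force: 0.0
```

>>> {"method": "apply_moves", "body": {"increments": [[1,0.023,-0.032,0.007,0,0,0],[1,0.023,-0.032,0.007,0,0,0],[1,0.023,-0.032,0.007,0,0,0],[1,0.023,-0.032,0.007,0,0,0],[1,0.023,-0.032,0.007,0,0,0]]}}

```text
time_s: 2.73
ee_pos: [380.6, 233.4, 298.6]
ee_rot: [180.0, 0.0, 164.9]
force: [0.8, 0.3, -0.8]
gripper_width: 91.0
gripper_force: 0.0
```

>>> {"method": "apply_moves", "body": {"increments": [[1,0.023,-0.032,0.007,0,0,0],[1,0.023,-0.032,0.007,0,0,0],[1,0.023,-0.032,0.007,0,0,0],[1,0.023,-0.032,0.007,0,0,0],[1,0.023,-0.032,0.007,0,0,0]]}}

```text
time_s: 3.15
ee_pos: [495.7, 73.2, 333.6]
ee_rot: [180.0, 0.0, 164.9]
force: [0.0, 0.9, -0.1]
gripper_width: 91.0
gripper_force: 0.0
```

```bash
python3 - <<'E'
from h import *
f=grab('wrist','w1.png'); print((-np.asarray(f['R']).T@np.asarray(f['t']).ravel()).round(),np.asarray(f['R']).round(2),np.asarray(f['intrinsics']).round())
for q in('jar','tray','mixer'): print(q,[(round(m['score'],2),np.round(m['rect']).tolist()) for m in finder.boxes_of(q,'wrist')])
print({n:proj(f,p).round() for n,p in dict(jar=(573,-26,190),tray=(553,297,10)).items()})
s=status.state(); print(s['time_s'],s['ee_pos'],s['ee_rot'],s['qpos'])
E
```

```text
[427.  92. 491.] [[ 0.26  0.97 -0.  ]
 [ 0.93 -0.25  0.26]
 [ 0.25 -0.07 -0.97]] [[340.   0. 321.]
 [  0. 340. 199.]
 [  0.   0.   1.]]
jar [(0.8, [226.0, 222.0, 67.0, 89.0])]
tray [(0.76, [426.0, 97.0, 125.0, 118.0]), (0.44, [72.0, 200.0, 68.0, 34.0])]
mixer [(0.79, [230.0, 168.0, 98.0, 100.0])]
{'jar': array([244., 290.]), 'tray': array([484., 159.])}
3.35 [495.1338203   74.47574371 332.75986389] [ 1.79974776e+02 -4.43400294e-02  1.64747162e+02] [ 7.21210719e+00  8.65422561e+00  8.76643185e+01  4.04965976e-02
  8.37127941e+01 -6.75394910e+01]
```

View pics/w1.png

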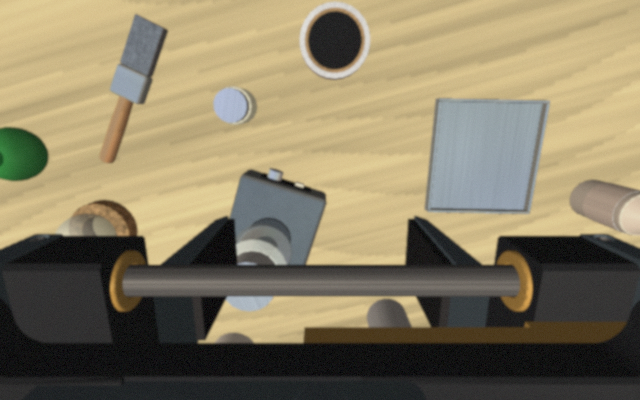

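The wrist view shows the jar at about (262,265), partly hidden behind the gripper, and the tray with corners at about (437,99), (548,101), (529,212) and (427,208). The camera looks toward the base, so I'll move past the jar to see it clearly from two places.

>>> {"method": "apply_moves", "body": {"increments": [[1,0.035,0.0,0,0,0,0],[1,0.035,0,0,0,0,0],[1,0.035,0,0,0,0,0],[1,0.035,0,0,0,0,0],[1,0,0,0,0,0,0]]}}

```text
time_s: 3.77
ee_pos: [639.0, 76.9, 329.6]
ee_rot: [-180.0, -0.0, 165.0]
force: [-0.9, 1.0, -0.1]
gripper_width: 91.1
gripper_force: 0.0
```

```bash
cat > obs.py <<'E'
import sys,pickle
from h import *
name,qs=sys.argv[1],sys.argv[2:]
f=grab('wrist',name+'.png'); o={'f':{k:np.asarray(f[k]) for k in('R','t','intrinsics')}}
for q in qs:
    L=finder.trace(q,'wrist'); o[q]=L; print(q,[(round(m['score'],2),np.round(m['rect']).tolist()) for m in L])
pickle.dump(o,open(name+'.pkl','wb'))
E
python3 obs.py w2 jar mixer tray
```

```text
jar [(0.6, [344.0, 220.0, 55.0, 43.0]), (0.58, [161.0, 104.0, 88.0, 74.0])]
mixer [(0.92, [177.0, 60.0, 122.0, 148.0])]
tray [(0.76, [408.0, 2.0, 129.0, 116.0])]
```

>>> {"method": "apply_moves", "body": {"increments": [[1,0.0,-0.04,0,0,0,0],[1,0.0,-0.04,0,0,0,0],[1,0.0,-0.04,0,0,0,0],[1,0.0,-0.03,0,0,0,0],[1,0,0,0,0,0,0]]}}

```text
time_s: 4.38
ee_pos: [633.1, -79.6, 334.2]
ee_rot: [-179.8, 0.1, 164.6]
force: [0.3, -0.3, -0.5]
gripper_width: 91.3
gripper_force: 0.0
```

```bash
python3 obs.py w3 jar mixer flask cork_ring; python3 - <<'E'
from h import *
a=np.vstack([cv2.imread('pics/w2.png')[:300],cv2.imread('pics/w3.png')[:300]]); cv2.imwrite('pics/w23.png',a)
E
```

```text
jar [(0.94, [324.0, 65.0, 74.0, 75.0])]
mixer []
flask [(0.71, [96.0, 81.0, 90.0, 59.0]), (0.68, [7.0, 0.0, 102.0, 46.0]), (0.17, [164.0, 1.0, 27.0, 28.0])]
cork_ring [(0.62, [145.0, 76.0, 59.0, 67.0])]
```

View pics/w23.png

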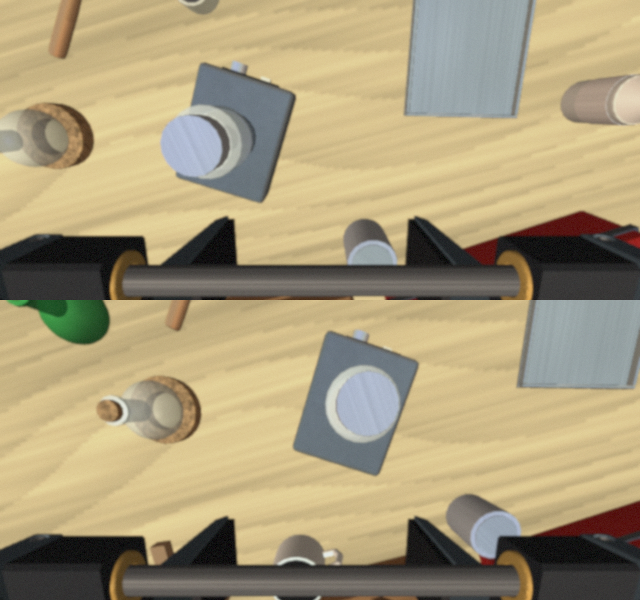

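The two wrist views show the jar lid at about (194,145) and (368,105), the flask at lower left in view 2 with its stopper at (110,110), and the tray edge.

```bash
python3 - <<'E'
from fit import *
import pickle
A=pickle.load(open('w2.pkl','rb'));B=pickle.load(open('w3.pkl','rb'))
fa,fb=A['f'],B['f']
x,r=fit(JAR,[(fa,A['jar'][1]['rect']),(fb,B['jar'][0]['rect'])],(573,-26,100)); print('jar fit',x.round(1),r.round(1))
print('lid tri',tri([ray(fa,(194,145)),ray(fb,(368,105))]).round(1))
x,r=fit(FL,[(fb,B['flask'][0]['rect'])],(500,-220,16)); print('flask',x.round(1),r.round(1))
x,r=fit(FL,[(fb,B['flask'][0]['rect']),(grab('scene'),[230,261,27,35])],(500,-220,16)); print('flask2',x.round(1),r.round(1))
# mixer housing top corners from w2
for f,c in((fa,[(203,63),(295,95),(264,201),(177,176)]),(fb,[(328,32),(418,62),(377,174),(294,151)])):
    P=np.array([atz(f,p,54)[:2] for p in c]); print('mixer',P.round().tolist(),P.mean(0).round(1))
m=A['tray'][0]; print('tray bottom corners', [atz(fa,p,16)[:2].round(1).tolist() for p in((405,115),(517,117))])
print('tray w3',[atz(fb,p,16)[:2].round(1).tolist() for p in((518,86),(630,87))])
E
```

```text
jar fit [570.1 -22.3  96.9] [-1.   0.8  1.9 -0.9  0.8 -0.1 -0.5  0.1]
lid tri [571.5 -20.6 184.6]
flask [ 512.8 -258.8   26.3] [-0.1  0.2  0.1 -0.2]
flask2 [ 511.  -265.5   14.9] [ 0.3  1.  -1.8 -0.9  0.6  0.3  0.1 -2.5]
mixer [[482.0, -27.0], [546.0, 69.0], [664.0, -7.0], [603.0, -106.0]] [573.6 -17.7]
mixer [[482.0, -30.0], [543.0, 65.0], [663.0, -13.0], [606.0, -109.0]] [573.3 -21.5]
tray bottom corners [[606.5, 202.6], [648.1, 347.6]]
tray w3 [[605.3, 198.1], [645.9, 340.7]]
```

>>> {"method": "apply_moves", "body": {"increments": [[1,-0.021,0.018,-0.03,0,0,0],[1,-0.021,0.018,-0.03,0,0,0],[1,-0.021,0.018,-0.03,0,0,0],[1,0,0,-0.015,0,0,0],[1,0,0,0,0,0,0]]}}

```text
time_s: 5.1
ee_pos: [568.3, -18.6, 224.4]
ee_rot: [-179.9, -0.5, 165.1]
force: [0.0, -0.1, -0.4]
gripper_width: 91.2
gripper_force: 0.0
```

>>> {"method": "apply_moves", "body": {"increments": [[1,0,0,0,0,0,0]]}}

```text
time_s: 5.18
ee_pos: [572.1, -19.9, 228.3]
ee_rot: [180.0, 0.0, 165.0]
force: [0.2, 0.1, 0.1]
gripper_width: 91.1
gripper_force: 0.0
```

```bash
python3 - <<'E'
from h import *
f=grab('wrist','w4.png')
for z in(185,190): print(proj(f,(571.5,-20.6,z)))
s=status.state(); print(s['time_s'],s['ee_pos'],s['ee_rot'],s['force'])
E
```

```text
[319.08703238 226.55173091]
[319.03618644 229.29196934]
5.2333 [573.24999045 -20.36280248 229.39484035] [1.79967164e+02 1.67064438e-01 1.64953498e+02] [-0.26934413  0.76045729 -0.19658675]
```

View pics/w4.png

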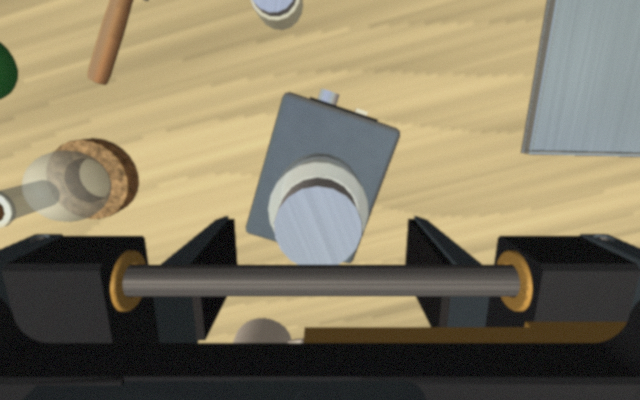

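Lid centre is at (318,223), centred between the fingers and matching the prediction. I'll descend and grip.

>>> {"method": "apply_moves", "body": {"increments": [[1,-0.001,0,-0.02,0,0,0],[1,0,0,-0.02,0,0,0],[1,0,0,-0.01,0,0,0],[1,0,0,0,0,0,0],[1,0,0,0,0,0,0]], "newtons": 25}}

```text
time_s: 5.65
ee_pos: [572.0, -21.1, 178.9]
ee_rot: [180.0, 0.1, 164.9]
force: [0.5, 0.3, 0.1]
gripper_width: 91.2
gripper_force: 0.0
```

>>> {"method": "apply_moves", "body": {"increments": [[-1,0,0,0,0,0,0],[-1,0,0,0,0,0,0],[-1,0,0,0,0,0,0],[-1,0,0,0,0,0,0],[-1,0,0,0,0,0,0]], "newtons": 25}}

```text
time_s: 6.07
ee_pos: [571.1, -20.9, 178.4]
ee_rot: [180.0, 0.0, 164.9]
force: [-0.3, 1.2, 0.1]
gripper_width: 60.7
gripper_force: 0.0
```

>>> {"method": "apply_moves", "body": {"increments": [[-1,0,0,0,0,0,0],[-1,0,0,0,0,0,0],[-1,0,0,0,0,0,0]]}}

```text
time_s: 6.32
ee_pos: [571.0, -21.0, 178.2]
ee_rot: [-180.0, 0.0, 164.9]
force: [-1.1, -0.2, 1.0]
gripper_width: 53.4
gripper_force: 25.0
```

>>> {"method": "apply_moves", "body": {"increments": [[-1,0,0,0.005,0,0,0],[-1,0,0,0.015,0,0,0],[-1,0,0,0.02,0,0,0],[-1,0,0,0.02,0,0,0],[-1,0,0,0,0,0,0]]}}

```text
time_s: 6.73
ee_pos: [572.8, -20.9, 241.6]
ee_rot: [179.9, 0.4, 164.9]
force: [0.8, -0.3, -2.3]
gripper_width: 53.2
gripper_force: 25.0
```

>>> {"method": "apply_moves", "body": {"increments": [[-1,0,0,0,0,0,0],[-1,0,0,0,0,0,0]]}}

```text
time_s: 6.9
ee_pos: [570.0, -20.8, 236.5]
ee_rot: [-180.0, -0.2, 164.9]
force: [-0.2, 0.4, -3.5]
gripper_width: 53.6
gripper_force: 25.0
```

```bash
python3 - <<'E'
from h import *
for i in range(3):
    grab('wrist'); s=status.state(); print(s['time_s'],s['ee_pos'].round(1),s['force'].round(2),s['torque'].round(2),s['gripper_width'],s['gripper_force'])
E
python3 obs.py w5 mixer tray jar cup_rim
```

```text
6.95 [569.9 -20.8 236.1] [-0.5   0.19 -3.29] [ 0.06  0.02 -0.01] 53.64756089230245 24.991782903671265
7.0 [569.9 -20.8 236.1] [-0.04  0.07 -3.81] [-0.   -0.02  0.01] 53.77880492067685 24.991803467273712
7.05 [570.1 -20.8 236.3] [ 0.07  0.04 -3.07] [-0.05 -0.02 -0.05] 53.264900149612615 24.991823136806488
mixer [(0.88, [249.0, 89.0, 149.0, 134.0])]
tray [(0.77, [519.0, 0.0, 121.0, 159.0]), (0.62, [86.0, 323.0, 12.0, 20.0])]
jar [(0.58, [263.0, 164.0, 115.0, 153.0])]
cup_rim [(0.68, [297.0, 160.0, 56.0, 12.0])]
```

View pics/w5.png

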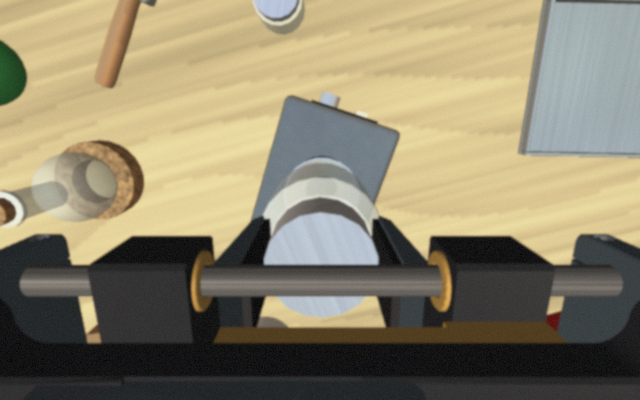

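The jar is held level (3 N load) and the ring is free. Carrying it over the tray.

>>> {"method": "apply_moves", "body": {"increments": [[-1,0,0.02,0,0,0,0],[-1,-0.002,0.03,0,0,0,0],[-1,-0.002,0.035,0,0,0,0],[-1,-0.002,0.035,0,0,0,0],[-1,-0.002,0.035,0,0,0,0]]}}

```text
time_s: 7.72
ee_pos: [562.7, 135.4, 238.0]
ee_rot: [180.0, 0.0, 164.8]
force: [0.1, 0.4, -2.5]
gripper_width: 53.7
gripper_force: 25.0
```

>>> {"method": "apply_moves", "body": {"increments": [[-1,-0.002,0.035,0,0,0,0],[-1,-0.003,0.035,0,0,0,0],[-1,-0.003,0.035,0,0,0,0],[-1,-0.003,0.035,0,0,0,0],[-1,0,0.02,0,0,0,0]]}}

```text
time_s: 8.13
ee_pos: [551.0, 297.9, 237.7]
ee_rot: [179.9, -0.1, 165.0]
force: [0.7, -1.3, -3.2]
gripper_width: 53.4
gripper_force: 25.0
```

>>> {"method": "apply_moves", "body": {"increments": [[-1,0,0,-0.02,0,0,0],[-1,0,0,-0.03,0,0,0],[-1,0,0,-0.03,0,0,0],[-1,0,0,-0.02,0,0,0],[-1,0,0,-0.01,0,0,0]]}}

```text
time_s: 8.55
ee_pos: [550.1, 293.4, 124.5]
ee_rot: [-179.8, -0.3, 164.9]
force: [-0.7, -0.6, -2.4]
gripper_width: 53.5
gripper_force: 25.0
```

```bash
python3 obs.py w6 tray; python3 - <<'E'
import pickle
from h import *
o=pickle.load(open('w6.pkl','rb'));f=o['f'];s=status.state();print(s['time_s'],s['ee_pos'],s['ee_rot'],s['force'])
m=o['tray'][0]['pixels'].astype(np.uint8)
for v in range(60,300,40):
    c=np.flatnonzero(m[v]); 
    if len(c): print(v,c[0],c[-1],atz(f,(c[0],v),16)[:2].round(),atz(f,(c[-1],v),16)[:2].round())
c=np.flatnonzero(m.any(1)); print('rows',c[0],c[-1])
x=[np.flatnonzero(m[:,u]) for u in(280,320,400)]; print([(i[0],i[-1],atz(f,(u,i[0]),16)[:2].round()) for u,i in zip((280,320,400),x) if len(i)])
E
```

```text
tray [(0.84, [233.0, 97.0, 199.0, 148.0])]
8.65 [550.95536248 293.62214341 126.00732728] [-179.84156627   -0.18250508  164.88411488] [-0.23359438 -0.78114131 -3.55931864]
100 232 427 [457. 249.] [495. 390.]
140 233 425 [486. 240.] [524. 383.]
180 234 421 [516. 231.] [554. 374.]
220 236 417 [548. 221.] [586. 365.]
rows 96 243
[(np.int64(97), np.int64(180), array([464., 284.])), (np.int64(97), np.int64(162), array([472., 313.])), (np.int64(99), np.int64(231), array([489., 371.]))]
```

View pics/w6.png

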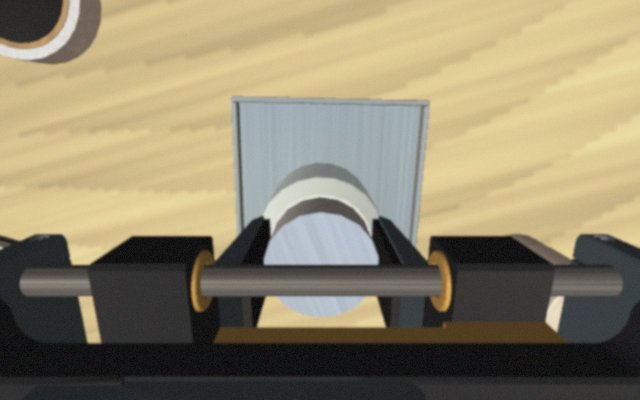

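The tray sits centred under the jar, spanning about (233–428, 97–243). Lowering the jar.

>>> {"method": "apply_moves", "body": {"increments": [[-1,0,0,-0.015,0,0,0],[-1,0,0,-0.014,0,0,0],[-1,0,0,-0.009,0,0,0],[-1,0,0,-0.002,0,0,0],[-1,0,0,0,0,0,0]]}}

```text
time_s: 9.07
ee_pos: [552.3, 294.2, 88.5]
ee_rot: [180.0, 0.0, 164.9]
force: [0.5, -0.2, -3.0]
gripper_width: 53.7
gripper_force: 25.0
```

>>> {"method": "apply_moves", "body": {"increments": [[-1,0,0,-0.001,0,0,0],[-1,0,0,-0.001,0,0,0],[-1,0,0,-0.001,0,0,0],[-1,0,0,-0.001,0,0,0],[-1,0,0,0,0,0,0]]}}

```text
time_s: 9.48
ee_pos: [551.9, 294.1, 84.1]
ee_rot: [180.0, 0.0, 164.9]
force: [0.1, 0.3, -3.5]
gripper_width: 53.7
gripper_force: 25.0
```

>>> {"method": "apply_moves", "body": {"increments": [[-1,0,0,-0.001,0,0,0],[-1,0,0,-0.001,0,0,0],[-1,0,0,0,0,0,0]]}}

```text
time_s: 9.73
ee_pos: [552.1, 294.1, 82.5]
ee_rot: [180.0, 0.0, 164.9]
force: [-0.3, -0.1, 0.1]
gripper_width: 53.3
gripper_force: 25.0
```

>>> {"method": "apply_moves", "body": {"increments": [[-1,0,0,-0.0005,0,0,0],[-1,0,0,0,0,0,0]]}}

```text
time_s: 9.9
ee_pos: [552.2, 294.1, 82.5]
ee_rot: [180.0, 0.0, 164.9]
force: [-1.6, -2.4, 4.6]
gripper_width: 53.7
gripper_force: 25.0
```

>>> {"method": "apply_moves", "body": {"increments": [[-1,0,0,-0.0005,0,0,0],[-1,0,0,0,0,0,0]]}}

```text
time_s: 10.07
ee_pos: [552.2, 294.1, 82.4]
ee_rot: [180.0, 0.1, 164.9]
force: [-2.9, -2.0, 7.3]
gripper_width: 53.2
gripper_force: 25.0
```

Firm contact. I'll relax by 1 mm, open and retreat upward.

>>> {"method": "apply_moves", "body": {"increments": [[-1,0,0,0.001,0,0,0],[1,0,0,0,0,0,0],[1,0,0,0,0,0,0],[1,0,0,0,0,0,0],[1,0,0,0,0,0,0]]}}

```text
time_s: 10.48
ee_pos: [552.0, 294.2, 81.8]
ee_rot: [180.0, 0.0, 164.9]
force: [-0.3, -0.1, -0.3]
gripper_width: 77.2
gripper_force: 0.0
```

>>> {"method": "apply_moves", "body": {"increments": [[1,0,0,0,0,0,0],[1,0,0,0,0,0,0],[1,0,0,0.02,0,0,0],[1,0,0,0.03,0,0,0],[1,0,0,0.03,0,0,0]]}}

```text
time_s: 10.9
ee_pos: [551.3, 293.8, 161.8]
ee_rot: [-179.9, -0.1, 164.9]
force: [1.1, -0.5, 0.5]
gripper_width: 91.1
gripper_force: 0.0
```

>>> {"method": "apply_moves", "body": {"increments": [[1,0,0,0.04,0,0,0],[1,0,0,0.04,0,0,0],[1,0,-0.02,0.03,0,0,0],[1,0.004,-0.04,0.01,0,0,0],[1,0.004,-0.04,0.01,0,0,0]]}}

```text
time_s: 11.32
ee_pos: [560.3, 194.2, 294.3]
ee_rot: [179.9, 0.2, 165.1]
force: [0.1, -0.1, -0.4]
gripper_width: 91.0
gripper_force: 0.0
```

>>> {"method": "apply_moves", "body": {"increments": [[1,0.004,-0.04,0,0,0,0],[1,0.004,-0.04,0,0,0,0],[1,0.004,-0.04,0,0,0,0],[1,0.004,-0.04,0,0,0,0],[1,0.004,-0.04,0,0,0,0]]}}

```text
time_s: 11.73
ee_pos: [579.7, -7.8, 292.1]
ee_rot: [180.0, 0.0, 164.9]
force: [0.4, 0.6, 0.8]
gripper_width: 91.2
gripper_force: 0.0
```

>>> {"method": "apply_moves", "body": {"increments": [[1,0.01,-0.04,0,0,0,0],[1,0.01,-0.04,0,0,0,0],[1,0.01,-0.04,0,0,0,0],[1,0,0,0,0,0,0],[1,0,0,0,0,0,0]]}}

```text
time_s: 12.15
ee_pos: [610.0, -127.8, 291.3]
ee_rot: [180.0, -0.1, 164.7]
force: [0.5, 0.0, -0.4]
gripper_width: 91.2
gripper_force: 0.0
```

```bash
python3 obs.py w7 mixer cup_rim flask cork_ring jar; python3 - <<'E'
from h import *
s=status.state();print(s['time_s'],s['ee_pos'],s['ee_rot'],s['qpos'])
E
```

```text
mixer [(0.75, [331.0, 31.0, 145.0, 164.0]), (0.32, [125.0, 86.0, 88.0, 67.0])]
cup_rim [(0.84, [382.0, 84.0, 68.0, 67.0])]
flask [(0.65, [33.0, 0.0, 101.0, 46.0]), (0.56, [126.0, 86.0, 89.0, 68.0])]
cork_ring [(0.81, [167.0, 82.0, 65.0, 72.0]), (0.38, [493.0, 211.0, 84.0, 32.0])]
jar [(0.57, [618.0, 0.0, 22.0, 56.0])]
12.45 [ 609.82002766 -124.36300828  292.32334341] [1.79980972e+02 1.76053136e-02 1.65001956e+02] [-1.25946976e+01  2.09824292e+01  7.64419718e+01  1.84283490e-02
  8.25572117e+01 -8.75990407e+01]
```

>>> {"method": "apply_moves", "body": {"increments": [[1,0.005,-0.04,0,0,0,0],[1,0.005,-0.04,0,0,0,0],[1,0.0,-0.04,0,0,0,0],[1,0,-0.04,0,0,0,0],[1,0,0,0,0,0,0]]}}

```text
time_s: 12.87
ee_pos: [619.4, -291.9, 291.1]
ee_rot: [-179.8, 0.0, 164.6]
force: [-1.0, 1.2, -0.1]
gripper_width: 91.1
gripper_force: 0.0
```

```bash
python3 obs.py w8 mixer cup_rim flask cork_ring; python3 - <<'E'
from h import *
s=status.state();print(s['time_s'],s['ee_pos'],s['ee_rot'],s['qpos'])
a=np.vstack([cv2.imread('pics/w7.png')[:300],cv2.imread('pics/w8.png')[:300]]); cv2.imwrite('pics/w78.png',a)
t=grab('top','t8.png'); sc=grab('scene','s8.png')
print('jar',[(round(m['score'],2),m['rect']) for m in finder.boxes_of('jar','scene')],proj(sc,(552,294,49)))
E
```

```text
mixer [(0.87, [458.0, 0.0, 174.0, 152.0])]
cup_rim [(0.75, [541.0, 24.0, 79.0, 72.0])]
flask [(0.93, [287.0, 33.0, 66.0, 69.0]), (0.41, [436.0, 217.0, 67.0, 47.0])]
cork_ring [(0.65, [278.0, 31.0, 80.0, 82.0]), (0.62, [543.0, 24.0, 76.0, 74.0])]
13.1167 [ 620.14732228 -284.14044301  292.30170807] [1.79967312e+02 5.55317754e-03 1.64994238e+02] [-2.55980167e+01  2.69052959e+01  6.70739994e+01  3.32322334e-02
  8.60212555e+01 -1.00594562e+02]
jar [(0.86, [363.1, 142.0, 22.8, 31.4])] [373.89140309 156.62488897]
```

View pics/w78.png

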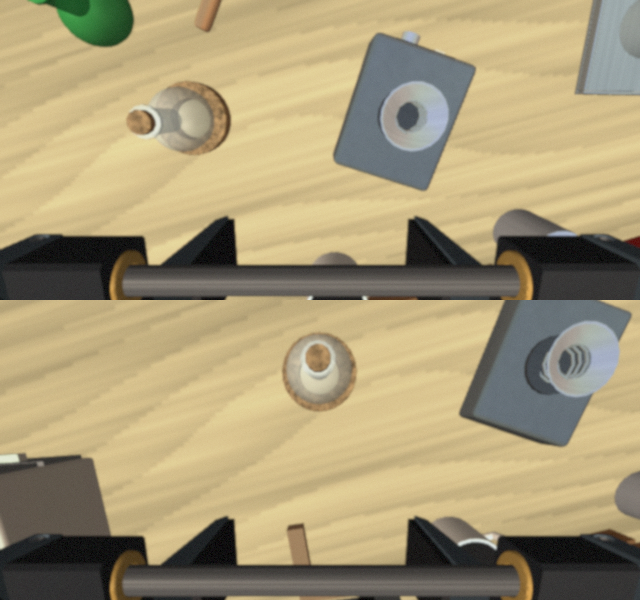

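View w7 shows the stopper at (140,122) and the ring at (416,117). View w8 shows the stopper at (318,57) and the ring at (580,60).

```bash
python3 - <<'E'
from fit import *
import pickle
A=pickle.load(open('w7.pkl','rb'));B=pickle.load(open('w8.pkl','rb'));fa,fb=A['f'],B['f']
print('stopper',tri([ray(fa,(141,122)),ray(fb,(318,57))]).round(1))
x,r=fit(FL,[(fa,A['flask'][1]['rect']),(fb,B['flask'][0]['rect'])],(511,-262,16)); print('flask',x.round(1),r.round(1))
RIM=[(34.5,0),(34.5,-5)]
x,r=fit(RIM,[(fa,A['cup_rim'][0]['rect']),(fb,B['cup_rim'][0]['rect'])],(572,-20,100)); print('rim',x.round(1),r.round(1))
CR=[(44,0),(44,25)]
x,r=fit(CR,[(fb,B['cork_ring'][0]['rect'])],(511,-262,0)); print('cork',x.round(1),r.round(1))
for f,L in((fa,A['cup_rim']),(fb,B['cup_rim'])):
    b=L[0]['rect']; print('rim@100',atz(f,(b[0]+b[2]/2,b[1]+b[3]/2),100).round(1))
for f,p in((fa,(141,122)),(fb,(318,57))): print('stopper@146',atz(f,p,146).round(1))
s=cv2.imread('pics/s8.png')[110:200,320:420]; cv2.imwrite('pics/s8c.png',cv2.resize(s,None,fx=5,fy=5))
E
```

```text
stopper [ 509.6 -264.6  141.5]
flask [ 509.7 -263.2   17.4] [-0.2  0.5 -0.7 -3.6  1.6  0.3 -0.1  0.2]
rim [574.9 -17.9  94.4] [ 0.1 -0.5 -0.3 -0.   2.1 -0.4 -0.9  1.8]
cork [ 513.3 -267.5   29.2] [ 0.5 -0.5 -0.5  0.5]
rim@100 [573.9 -19.3 100. ]
rim@100 [572.6 -23.6 100. ]
stopper@146 [ 510.4 -262.3  146. ]
stopper@146 [ 509.8 -264.8  146. ]
```

View pics/s8c.png

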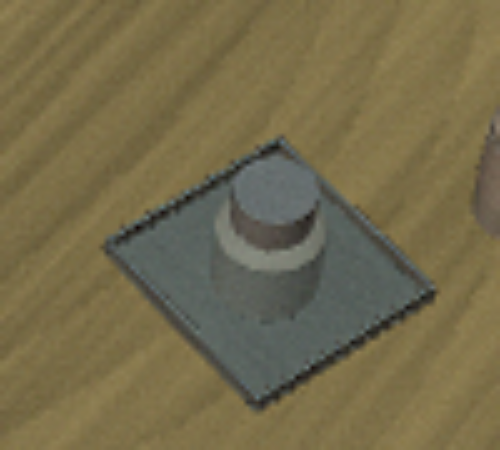

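The jar stands upright in the tray. Approaching the flask neck next.

>>> {"method": "apply_moves", "body": {"increments": [[1,-0.037,0.007,-0.01,0,0,0],[1,-0.037,0.007,-0.01,0,0,0],[1,-0.036,0.006,-0.01,0,0,0],[1,0,0,-0.04,0,0,0],[1,0,0,-0.03,0,0,0]]}}

```text
time_s: 13.68
ee_pos: [508.5, -264.8, 192.6]
ee_rot: [-180.0, 0.2, 164.9]
force: [0.3, -1.0, 0.1]
gripper_width: 91.2
gripper_force: 0.0
```

>>> {"method": "apply_moves", "body": {"increments": [[1,0,0,0,0,0,0],[1,0,0,0,0,0,0],[1,0,0,0,0,0,0]]}}

```text
time_s: 13.93
ee_pos: [511.4, -266.1, 193.8]
ee_rot: [-180.0, 0.2, 164.9]
force: [0.2, 0.9, 1.1]
gripper_width: 90.9
gripper_force: 0.0
```

```bash
python3 obs.py w9 flask cork_ring; python3 - <<'E'
import pickle
from fit import *
s=status.state();print(s['time_s'],s['ee_pos'],s['ee_rot'])
A=pickle.load(open('w9.pkl','rb'));f=A['f']
print(rect(f,pts(FL)+(510,-263.5,16)).round(1), proj(f,(510,-263.5,146)), rect(f,pts([(44,0),(44,25)])+(510,-263.5,0)).round(1))
E
```

```text
flask [(0.74, [283.0, 148.0, 78.0, 90.0]), (0.63, [157.0, 4.0, 106.0, 92.0])]
cork_ring [(0.73, [591.0, 162.0, 49.0, 79.0]), (0.57, [274.0, 134.0, 94.0, 64.0])]
14.0833 [ 511.38727009 -266.37402545  194.00150608] [-179.95113994    0.2196747   164.91205275]
[284.2 149.1 362.4 237.9] [323.94307391 221.59735639] [279.3 135.7 366.9 223. ]
```

View pics/w9.png

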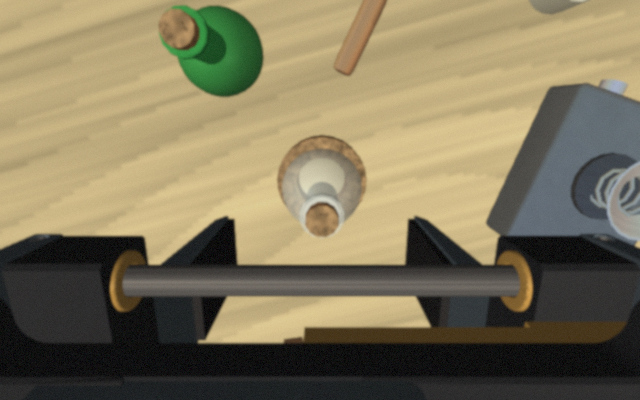

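The stopper is at (322,219), within 2 px of the prediction. Descending 90 mm, then gripping.

>>> {"method": "apply_moves", "body": {"increments": [[1,-0.002,0.0015,-0.025,0,0,0],[1,0,0,-0.03,0,0,0],[1,0,0,-0.02,0,0,0],[1,0,0,-0.01,0,0,0],[1,0,0,-0.005,0,0,0]]}}

```text
time_s: 14.5
ee_pos: [508.0, -264.4, 101.3]
ee_rot: [180.0, -0.1, 164.9]
force: [0.1, 0.7, 0.1]
gripper_width: 91.5
gripper_force: 0.0
```

>>> {"method": "apply_moves", "body": {"increments": [[0.3,0,0,0,0,0,0],[0,0,0,0,0,0,0],[-0.2,0,0,0,0,0,0],[-0.2,0,0,0,0,0,0],[-0.2,0,0,0,0,0,0]], "newtons": 30}}

```text
time_s: 14.92
ee_pos: [508.5, -264.7, 103.0]
ee_rot: [-180.0, 0.1, 164.9]
force: [-0.3, -0.8, 0.4]
gripper_width: 60.7
gripper_force: 0.0
```

>>> {"method": "apply_moves", "body": {"increments": [[-0.3,0,0,0,0,0,0],[-0.4,0,0,0,0,0,0],[-0.5,0,0,0,0,0,0],[-1,0,0,0,0,0,0],[-1,0,0,0,0,0,0]], "newtons": 30}}

```text
time_s: 15.33
ee_pos: [508.0, -264.4, 102.0]
ee_rot: [-180.0, 0.0, 164.9]
force: [-1.1, 0.0, 0.4]
gripper_width: 29.4
gripper_force: 30.0
```

>>> {"method": "apply_moves", "body": {"increments": [[-1,0,0,0,0,0,0],[-1,0,0,0,0,0,0],[-1,0,0,0,0,0,0]], "newtons": 30}}

```text
time_s: 15.58
ee_pos: [508.0, -264.4, 102.0]
ee_rot: [180.0, 0.0, 164.9]
force: [-0.4, -0.8, 0.4]
gripper_width: 29.0
gripper_force: 30.0
```

Width 29 mm instead of 25 suggests the tips are touching the flare above the ball. I'll open a little, rise and regrip.

>>> {"method": "apply_moves", "body": {"increments": [[0,0,0,0,0,0,0],[0,0,0,0,0,0,0],[0,0,0,0.003,0,0,0],[0,0,0,0.003,0,0,0],[0,0,0,0,0,0,0]]}}

```text
time_s: 16.0
ee_pos: [508.4, -264.6, 108.8]
ee_rot: [-180.0, 0.1, 164.9]
force: [-0.5, 0.2, -0.4]
gripper_width: 45.5
gripper_force: 0.0
```

```bash
python3 obs.py w10 flask cork_ring; python3 - <<'E'
import pickle
from fit import *
s=status.state();print(s['time_s'],s['ee_pos'],s['ee_rot'],s['gripper_width'],s['force'])
for n in('scene','top'):
    f=grab(n); print(n,[(round(m['score'],2),np.round(m['rect']).tolist()) for m in finder.boxes_of('flask',n)],rect(f,pts(FL)+(510,-264,16)).round())
E
```

```text
flask [(0.96, [54.0, 0.0, 189.0, 98.0]), (0.57, [268.0, 168.0, 106.0, 154.0])]
cork_ring [(0.59, [260.0, 145.0, 121.0, 72.0])]
16.15 [ 507.98316815 -264.37762297  108.11273726] [1.79997611e+02 1.37028116e-02 1.64885109e+02] 45.86441130071105 [-0.36553041 -1.17855023 -0.80277357]
scene [(0.81, [230.0, 262.0, 29.0, 33.0]), (0.72, [182.0, 251.0, 21.0, 31.0])] [231. 260. 257. 293.]
top [(0.68, [447.0, 260.0, 15.0, 23.0]), (0.44, [430.0, 219.0, 24.0, 20.0])] [428. 209. 461. 237.]
```

>>> {"method": "apply_moves", "body": {"increments": [[-0.3,0,0,0,0,0,0],[-0.4,0,0,0,0,0,0],[-1,0,0,0,0,0,0],[-1,0,0,0,0,0,0],[-1,0,0,0,0,0,0]], "newtons": 30}}

```text
time_s: 16.77
ee_pos: [507.9, -264.4, 108.0]
ee_rot: [180.0, -0.0, 164.9]
force: [-0.5, 0.5, -1.3]
gripper_width: 29.0
gripper_force: 30.0
```

>>> {"method": "apply_moves", "body": {"increments": [[-1,0,0,0,0,0,0],[-1,0,0,0,0,0,0]]}}

```text
time_s: 16.93
ee_pos: [507.9, -264.3, 107.9]
ee_rot: [180.0, -0.0, 164.9]
force: [-0.4, -0.2, -0.6]
gripper_width: 29.0
gripper_force: 30.0
```

Still 29 mm, so the finger plates are probably bearing on the lip; the grip is firm at 30 N. I'll raise the grip to 40 N and do a careful lift test.

>>> {"method": "apply_moves", "body": {"increments": [[-1,0,0,0,0,0,0],[-1,0,0,0.004,0,0,0],[-1,0,0,0.006,0,0,0],[-1,0,0,0.01,0,0,0],[-1,0,0,0,0,0,0]], "newtons": 40}}

```text
time_s: 17.35
ee_pos: [509.1, -265.0, 130.3]
ee_rot: [-180.0, 0.2, 164.9]
force: [0.1, -0.3, -1.6]
gripper_width: 28.8
gripper_force: 40.0
```

```bash
python3 obs.py w11 flask cork_ring; python3 - <<'E'
import pickle
from fit import *
for i in range(2):
    f=grab('scene'); s=status.state();print(s['time_s'],s['ee_pos'],s['gripper_width'],s['force'],s['torque'])
    print([(round(m['score'],2),np.round(m['rect']).tolist()) for m in finder.boxes_of('flask','scene')],rect(f,pts(FL)+(510,-264,36)).round())
f=pickle.load(open('w11.pkl','rb'))['f']; print(rect(f,pts(FL)+(510,-264,36)).round())
E
```

```text
flask [(0.74, [86.0, 1.0, 160.0, 96.0]), (0.7, [267.0, 169.0, 108.0, 154.0])]
cork_ring []
17.55 [ 507.72638761 -264.2895385   127.92362027] 28.601036435134265 [ 0.70629771 -0.43816224 -2.13316583] [-3.17158795e-02 -1.97921269e-05 -6.67709925e-02]
[(0.82, [230.0, 264.0, 26.0, 27.0]), (0.53, [180.0, 250.0, 21.0, 27.0])] [229. 257. 256. 290.]
17.65 [ 507.68349423 -264.24397243  127.68132752] 28.72411173338176 [-0.1575242   0.19301245 -2.16262557] [ 0.00531044  0.02410225 -0.02323612]
[(0.93, [184.0, 256.0, 16.0, 26.0]), (0.69, [229.0, 257.0, 27.0, 36.0])] [229. 257. 256. 290.]
[269. 168. 376. 319.]
```

Lifted with a 2.2 N load, upright as predicted. Carrying it over the ring.

>>> {"method": "apply_moves", "body": {"increments": [[-1,0,0,0.015,0,0,0],[-1,0,0,0.025,0,0,0],[-1,0,0,0.03,0,0,0],[-1,0.002,0.01,0.02,0,0,0],[-1,0.008,0.025,0,0,0,0]]}}

```text
time_s: 18.12
ee_pos: [519.6, -232.5, 222.7]
ee_rot: [-179.8, 0.5, 164.7]
force: [0.4, 0.4, -2.1]
gripper_width: 28.5
gripper_force: 40.0
```

>>> {"method": "apply_moves", "body": {"increments": [[-1,0.009,0.035,0,0,0,0],[-1,0.009,0.035,0,0,0,0],[-1,0.009,0.035,0,0,0,0],[-1,0.009,0.035,0,0,0,0],[-1,0.009,0.035,0,0,0,0]]}}

```text
time_s: 18.53
ee_pos: [562.9, -52.7, 217.8]
ee_rot: [-180.0, -0.0, 164.9]
force: [0.0, -0.8, -2.5]
gripper_width: 29.3
gripper_force: 40.0
```

>>> {"method": "apply_moves", "body": {"increments": [[-1,0.006,0.022,0,0,0,0],[-1,0.003,0.012,0,0,0,0],[-1,0,0,0,0,0,0],[-1,0,0,0,0,0,0],[-1,0,0,0,0,0,0]]}}

```text
time_s: 18.95
ee_pos: [571.6, -21.7, 217.8]
ee_rot: [-179.9, -0.0, 164.8]
force: [-0.3, 0.0, -2.3]
gripper_width: 29.0
gripper_force: 40.0
```

```bash
python3 obs.py w12 flask cup_rim mixer; python3 - <<'E'
import pickle
from fit import *
s=status.state();print(s['time_s'],s['ee_pos'],s['ee_rot'],s['gripper_width'],s['force'])
p=s['ee_pos']; o=pickle.load(open('w12.pkl','rb'))
print('w flask pred',rect(o['f'],pts(FL)+(p[0]+1.7,p[1],p[2]-92)).round(),'rim pred',rect(o['f'],pts([(34.5,0)])+(573,-20.5,100)).round())
for n in('scene','top'):
    f=grab(n)
    print(n,'pred',rect(f,pts(FL)+(p[0]+1.7,p[1],p[2]-92)).round(),'rim',rect(f,pts([(34.5,0)])+(573,-20.5,100)).round())
    for q in('flask','cup_rim'): print(q,[(round(m['score'],2),np.round(m['rect']).tolist()) for m in finder.boxes_of(q,n)])
E
```

```text
flask [(0.72, [0.0, 50.0, 10.0, 45.0]), (0.61, [265.0, 169.0, 108.0, 156.0]), (0.56, [86.0, 328.0, 19.0, 16.0])]
cup_rim [(0.9, [286.0, 161.0, 75.0, 23.0])]
mixer [(0.88, [243.0, 86.0, 162.0, 159.0]), (0.38, [529.0, 0.0, 111.0, 161.0])]
19.15 [571.72540481 -21.65199703 218.02843563] [-1.79988888e+02  2.22532507e-03  1.64785624e+02] 28.800843404957547 [-0.19115849  0.43085806 -2.51258561]
w flask pred [267. 170. 375. 325.] rim pred [282. 159. 363. 236.]
scene pred [304. 185. 330. 222.] rim [306. 209. 330. 231.]
flask [(0.7, [182.0, 251.0, 30.0, 29.0]), (0.56, [306.0, 185.0, 26.0, 42.0])]
cup_rim [(0.73, [273.0, 348.0, 56.0, 34.0]), (0.66, [308.0, 215.0, 20.0, 18.0])]
top pred [338. 178. 369. 209.] rim [337. 183. 364. 210.]
flask [(0.59, [347.0, 206.0, 15.0, 3.0]), (0.56, [449.0, 261.0, 33.0, 26.0])]
cup_rim [(0.59, [156.0, 156.0, 35.0, 22.0])]
```

>>> {"method": "apply_moves", "body": {"increments": [[-1,0.0005,0.002,-0.01,0,0,0],[-1,0,0,-0.012,0,0,0],[-1,0,0,-0.008,0,0,0],[-1,0,0,-0.004,0,0,0],[-1,0,0,0,0,0,0]]}}

```text
time_s: 19.87
ee_pos: [571.6, -18.2, 182.4]
ee_rot: [-180.0, -0.2, 164.9]
force: [-0.1, -0.6, -2.0]
gripper_width: 29.1
gripper_force: 40.0
```

>>> {"method": "apply_moves", "body": {"increments": [[-1,0,0,-0.002,0,0,0],[-1,0,0,-0.001,0,0,0],[-1,0,0,-0.001,0,0,0],[-1,0,0,-0.001,0,0,0],[-1,0,0,0,0,0,0]]}}

```text
time_s: 20.28
ee_pos: [572.7, -18.4, 179.5]
ee_rot: [180.0, 0.1, 164.9]
force: [-0.4, -0.7, -1.7]
gripper_width: 29.0
gripper_force: 40.0
```

>>> {"method": "apply_moves", "body": {"increments": [[-1,0,0,-0.001,0,0,0],[-1,0,0,-0.001,0,0,0],[-1,0,0,0,0,0,0]]}}

```text
time_s: 20.53
ee_pos: [572.7, -18.4, 177.6]
ee_rot: [180.0, 0.1, 164.9]
force: [-1.0, -0.2, 3.3]
gripper_width: 28.8
gripper_force: 40.0
```

>>> {"method": "apply_moves", "body": {"increments": [[-1,0,0,-0.001,0,0,0],[-1,0,0,-0.001,0,0,0],[-1,0,0,-0.001,0,0,0],[-1,0,0,-0.001,0,0,0],[-1,0,0,0,0,0,0]]}}

```text
time_s: 20.95
ee_pos: [572.5, -18.4, 173.1]
ee_rot: [180.0, 0.0, 164.9]
force: [-1.3, -0.1, 5.0]
gripper_width: 29.1
gripper_force: 40.0
```

>>> {"method": "apply_moves", "body": {"increments": [[-1,0,0,-0.001,0,0,0],[-1,0,0,-0.001,0,0,0],[-1,0,0,-0.001,0,0,0],[-1,0,0,-0.001,0,0,0],[-1,0,0,0,0,0,0]]}}

```text
time_s: 21.37
ee_pos: [572.6, -18.4, 169.4]
ee_rot: [180.0, 0.0, 164.9]
force: [-1.3, 0.1, 7.3]
gripper_width: 29.1
gripper_force: 40.0
```

>>> {"method": "apply_moves", "body": {"increments": [[-1,0,0,-0.001,0,0,0],[-1,0,0,-0.001,0,0,0],[-1,0,0,-0.001,0,0,0],[-1,0,0,-0.001,0,0,0],[-1,0,0,-0.001,0,0,0]]}}

```text
time_s: 21.78
ee_pos: [572.9, -18.5, 165.0]
ee_rot: [180.0, 0.1, 164.9]
force: [-2.6, -0.3, 9.4]
gripper_width: 29.2
gripper_force: 40.0
```

>>> {"method": "apply_moves", "body": {"increments": [[-1,0,0,-0.001,0,0,0],[-1,0,0,0,0,0,0],[-1,0,0,0,0,0,0]]}}

```text
time_s: 22.03
ee_pos: [572.9, -18.5, 164.2]
ee_rot: [180.0, 0.1, 164.9]
force: [-2.4, 0.3, 9.6]
gripper_width: 29.1
gripper_force: 40.0
```

>>> {"method": "apply_moves", "body": {"increments": [[-1,0,0,-0.0005,0,0,0],[-1,0,0,0,0,0,0]]}}

```text
time_s: 22.2
ee_pos: [573.0, -18.5, 163.7]
ee_rot: [180.0, 0.1, 164.9]
force: [-1.7, -0.9, 9.9]
gripper_width: 29.1
gripper_force: 40.0
```

>>> {"method": "apply_moves", "body": {"increments": [[-1,0,0,-0.0005,0,0,0],[-1,0,0,-0.0005,0,0,0],[-1,0,0,0,0,0,0]]}}

```text
time_s: 22.45
ee_pos: [573.1, -18.6, 163.0]
ee_rot: [180.0, 0.1, 164.9]
force: [-2.5, -0.1, 11.7]
gripper_width: 28.8
gripper_force: 40.0
```

>>> {"method": "apply_moves", "body": {"increments": [[-1,0,0,-0.0005,0,0,0],[-1,0,0,0,0,0,0]]}}

```text
time_s: 22.62
ee_pos: [573.3, -18.7, 163.0]
ee_rot: [180.0, 0.2, 164.9]
force: [-3.2, -1.1, 13.0]
gripper_width: 28.7
gripper_force: 40.0
```

>>> {"method": "apply_moves", "body": {"increments": [[-1,0,0,-0.0005,0,0,0],[-1,0,0,0,0,0,0]]}}

```text
time_s: 22.78
ee_pos: [573.5, -18.7, 162.9]
ee_rot: [180.0, 0.2, 164.9]
force: [-3.0, -0.9, 15.1]
gripper_width: 29.1
gripper_force: 40.0
```

The ring is at its stop: force climbs with no further travel. I'll let it settle and check the ring, flask and jar before handing in.

>>> {"method": "apply_moves", "body": {"increments": [[-1,0,0,0,0,0,0],[-1,0,0,0,0,0,0],[-1,0,0,0,0,0,0],[-1,0,0,0,0,0,0]]}}

```text
time_s: 23.12
ee_pos: [573.5, -18.7, 163.0]
ee_rot: [180.0, 0.2, 164.9]
force: [-2.6, -1.0, 14.7]
gripper_width: 28.8
gripper_force: 40.0
```

```bash
python3 obs.py w13 flask cup_rim; python3 - <<'E'
import pickle
from fit import *
p=status.state()['ee_pos']; o=pickle.load(open('w13.pkl','rb'))
print('flask pred',rect(o['f'],pts(FL)+(573.5,-20,69)).round(),'rim pred up/down',[rect(o['f'],pts([(34.5,0)])+(573.5,-20,z)).round() for z in(100,84)])
f=grab('scene')
print('jar',[(round(m['score'],2),np.round(m['rect']).tolist()) for m in finder.boxes_of('jar','scene')],rect(f,pts(JAR)+(552,294,4)).round())
s=status.state(); print(s['time_s'],s['ee_pos'],s['force'],s['gripper_width'])
E
```

```text
flask [(0.72, [270.0, 170.0, 104.0, 155.0]), (0.42, [562.0, 0.0, 78.0, 165.0])]
cup_rim [(0.51, [275.0, 164.0, 73.0, 27.0])]
flask pred [265. 167. 372. 319.] rim pred up/down [array([269., 169., 368., 263.]), array([272., 165., 365., 253.])]
jar [(0.56, [362.0, 142.0, 26.0, 32.0]), (0.47, [335.0, 284.0, 26.0, 43.0])] [362. 141. 385. 174.]
23.3667 [573.50263032 -18.71990306 162.94046142] [-2.73831668 -1.13990176 14.66741978] 28.786029283017815
```

Everything agrees: the rim is at about 84 mm (down), the flask is upright, and the jar is in the tray.

```bash
python3 -c "
from workcell import env
print(env.job_done())"
```

```text
the job is handed in; nothing more can be done
None
```

The job is handed in: the jar stands upright and released in the steel tray, and the flask is seated in the mixer ring and held pressed down, with the ring at its lower stop (about 15 N on the wrist sensor); the flask grip measured 29 mm where 25 mm was expected, probably because the fingers bore on the lip, but it held firm.

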